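# Refit the drive spindle of the herb mill

## Task

The herb mill has just been brushed out and needs its drive spindle back. First clear the brush off the hopper: lay it flat in its place in the grey parts tray, head in the wide pocket and handle end in the narrow channel, and let go of it. Then take the spindle by its square, lower it into the hub in the middle of the mill, turn it under light pressure, never forcing it, until its key slips into the keyway, and keep pushing against the spring until the collar sits tight on the hub; finish there, still gripping the spindle by its square and holding it down, so that I can slide in the retaining clip. Leave the crank, the two jars and the herb packet where they are.

Things in the scene. Friction and masses are not known exactly. Their poses are not given: they have to be found in the camera images.
- mill: Bench herb mill, fixed on the white work stand: green base 150 x 150 x 40 mm, on it an open steel hopper, a funnel whose round rim is 140 mm across outside and 131 mm inside, 115 mm above the stand. Origin: on the mill's upright axis, under its base; the little receiving drawer faces its -x.
- burr_hub: Steel hub, 50 mm across, upright in the middle of the hopper. Origin: on its axis, in its flat top face, 98 mm above the stand. Round bore 19 mm; one keyway 7 mm wide reaching 14 mm from the axis, along the hub's +x (red dot outside it), within 0.9 rad of straight ahead. Two clip lugs rise 13 mm at its +y and -y edges, 39 mm apart. Turns stiffly (0.25 N m): stays still while a key rubs on it.
- burr_spring (a joint): Travel of the spring-loaded brass plug inside the bore, m: 0 = up, its top 32 mm below the hub's top face; grows as the spindle's tip pushes it down, with about 4 N at the first touch and 14 N at 0.008, where the spindle's collar meets the hub. Before the key is in, pushing on the hub with over 40 N is forcing it.
- spindle: Steel drive spindle, 124 mm long, about 0.26 kg, upright in the tray's round socket, its collar resting on the socket 46 mm above the stand. Origin: centre of its lower tip; z up along it, +x towards the key. Round shaft 17 mm to z = 40 mm, tapered to 10 mm over the last 5 mm; brass key 5 mm wide, reaching 12.5 mm from the axis, z = 15 to 38 mm; collar 34 mm across, z = 40 to 46 mm.
- spindle_grip (a point): Middle of the spindle's grip square, on its axis, 88 mm above the tip; axes as the spindle's. The square is 18 x 18 mm with its sides facing x and y, from 64 to 112 mm above the tip; below it a round neck of 18 mm down to the collar, on top a thin brass stud, 12 mm high.
- spindle_collar (a point): Centre of the underside of the spindle's collar, 40 mm above the tip; axes as the spindle's. The collar has a red dot on the key's side. Home: this underside lies on the hub's top face.
- brush: Flat mill brush, 200 mm long, 90 g, lying across the hopper's rim. Origin: middle of its length, on its underside; x runs along it towards the bristles, z up. Wooden handle 23 mm wide and 20 mm thick from x = -100 to 20 mm, then a head 45 mm wide and 18 mm thick (steel ferrule to x = 42 mm, dark bristles to x = 99 mm).
- brush_grip (a point): Point on the brush's handle near its balance, 15 mm from the middle towards the handle end, 10 mm above the underside; axes as the brush's.
- parts_tray: Grey plastic parts tray, fixed on the stand, 280 x 160 mm, floor 4 mm above the stand, outer rim 12 mm high. Origin: centre of its underside; x along its length towards the wide head pocket. The round spindle socket (48 mm outside, 29 mm bore, 46 mm high) stands at x = 100 mm, y = -42 mm. A flat steel U clip and a spare steel ring lie in the tray and stay there.
- brush_place (a point): Where the middle of the laid brush's underside belongs: on the tray's floor, lined dark, 37 mm to the tray's +y side; axes as the tray's; the brush's head goes to +x. Ribs round it rise 9 mm above the floor: the head pocket, 56 mm wide, runs from x = 38 to 111 mm, the handle channel, 35 mm wide, from x = -110 to -66 mm; between them the floor is open for the fingers.
- crank: Bystander: the mill's crank, a steel bar 140 mm long with a dark wooden knob 64 mm high, lying on the stand behind the work. Origin: middle of its underside.
- powder_jar: Bystander: jar with a black lid, 79 mm across, 154 mm high, behind the work. Origin: centre of its underside.
- herb_jar: Bystander: jar with a red lid, 80 mm across, 141 mm high, behind the work. Origin: centre of its underside.
- herb_packet: Bystander: tied paper packet, 82 x 107 x 46 mm, behind the work on the right. Origin: centre of its underside.
- work_stand: Low white work stand, fixed, standing over the herbs that are drying on the table: its flat top, 490 x 780 mm, lies 72 mm above the table and carries everything used here. Origin: under its middle, at table height.

How it is judged:
By the outcome, as a careful person would: the job done as asked, in the order asked, and still so for the second after the job is handed in, while the arm keeps its last pose, push and grip.
It also fails if it takes over 53 s, if anything falls off the work surface, if the arm or the gripper's body presses on something with over 40 N, if the wrist force passes 120 N, or if a joint passes its speed limit or range.

## Robot

A 7-joint arm with a two-finger parallel gripper is mounted at the origin on a cart in front of the work surface, level with it; the furniture and walls round the work are solid. World frame = base frame: x ahead of the robot, y to its left, z up, the work surface at z = 0. Lengths are in m, angles in rad, forces in N, time in s.
With the tool pointing down it reaches from about 0.35 to 0.9 m from the base axis. Payload 8.1 kg.
Tool frame: the origin (TCP) lies on the centre line of the jaws, within the pads' length; the fingertips stand 19 mm ahead of it and the grasp point (between the pads) is the TCP; z points along the fingers, y is the direction in which the jaws open and shut (so a half turn about z gives the same grasp; the last joint's range is limited). The gripper opens to 92 mm and grips with 3 to 60 N. Pads are 19 mm wide; open, the fingers measure 130 mm over their backs; the gripper's body (75 mm by 190 mm) begins 47 mm behind the grasp point.
Start: joints at [1.138, 0.434, 0.025, 1.573, -0.012, 1.134, -0.075], TCP at [0.202, -0.591, 0.246] pointing down, gripper open.
Joint ranges: [-2.62, 2.62], [-0.44, 2.09], [-1.27, 1.32], [0.08, 2.57], [-1.32, 4.46], [0.12, 2], [-2.74, 2.74]. Speed limits (rad/s): [2.22, 2.22, 3.01, 3.01, 3.14, 3.14, 3.14].

## Interface

Orientations are given as a rotation vector (axis times angle).
In Python, from cell import monitor, imaging, workorder, outline_of gives the robot as it stands.
- The arm moves only by the tool move_arm, never from a script. Its argument "series" is a list of rows, each a list of 6 numbers: the shift along the world's x, y, z in cm, then the turn, a rotation vector about the world's x, y, z in degrees. A call has 1 to 8 rows; each row shifts and turns the commanded pose from where the row before left it; what a row does not reach is not made up. A row lasts 1/10 s, in which the tool goes at most 50 mm and 8.59 degrees, less where a joint would pass 70% of its speed; a pose out of reach is approached as far as the arm can. A call with a gripper value outside its range is refused whole. "grip" is the opening, from 0 (shut) to 1 (fully open), set as the call begins (left out, the last holds). The fingers move at their own pace and stop on an object; "force" is the grip in N (left out, the last holds). Time passes only in rows, so rows that do not move let the fingers close. It gives the time, the measured TCP pose, the force and the opening at its end, in the units of the state.
- monitor.observe(): the state, without advancing time (a new reading comes with each control period).
- imaging.get_image(name): name is "scene" or "top" or "wrist"; returns a dict with "color" (400x640x3 uint8, red, green, blue), "fx", "fy", "cx", "cy" (pixels), "rvec" (rotation vector, rad) and "tvec" (3), from world to camera coordinates, as OpenCV has them; the wrist camera has in their place "mount" (4x4, takes a point from camera to tool coordinates, whose origin is the TCP and whose axes are the flange's). Camera axes: x right, y down, z forward; pixel columns grow to the right and rows downward; lengths in m; the calibration is good to about 2 mm. A picture is of the moment at which its call begins: read the wrist's pose just before it. There is no depth.
- workorder.sign_off(): hands the job in, once; it reports no verdict.
Trained networks look in the newest picture that a camera, given by its name, has taken for a name from the list of things; names that differ only in an ending like _2 or _b are one class to them, and where a whole thing is asked for, a point or a joint stands for the part that bears it (a point fixed in the world has none). Each returns a list of dicts, best first, with "p" (0 to 1); they miss things now and then, are a little off and sometimes report something else, mostly with a low value. They report only what shows in the picture. A call takes as long as a camera call.
- outline_of(camera, thing): "mask" (400x640 bool, what is visible of it) and "rect" ([left, top, width, height] in pixels, round what is visible of it).
The state is a dict: "clock": time; "joints": joint angles; "dq": joint speeds; "joint_efforts": joint torques, N m; "position": TCP position; "ee_rot": TCP orientation; "force": force on the tool from outside, world axes, zero at the start; "ft_torque": the same for the moment, N m; "width": opening from 0.0 (shut) to 1.0 (fully open).
Only numpy, scipy, OpenCV 4.12 (cv2) and the standard library are available. Lean on these libraries where they do the work, as an engineer would, in place of code of your own. Each camera call takes 0.05 s, during which the arm holds its last target. There are 200 camera calls.

## Working session

There is one attempt and no reset: what is moved stays moved. The work goes in short steps, Python scripts to look and compute and a tool call to move; the robot and the scene stay as the last step left them, time stands still between calls to the robot, and variables do not carry over. Pictures are saved under pics/ and viewed, about 8 in all and at most 12, crops included, and the job is handed in when it is done.

Besides the shell and the picture viewer there is one more tool, called after "Emit:" by a JSON object that holds its "op" and its "data", one argument or row to a line. move_arm: Moves the arm, as the interface text tells. Its arguments: {"type":"object","properties":{"series":{"type":"array"},"grip":{"type":"number"},"force":{"type":"number"}},"required":["series"]}

```bash
ls; mkdir -p pics
cat > h.py <<'E'
import numpy as np, cv2
from cell import monitor, imaging, workorder, outline_of
from scipy.spatial.transform import Rotation as R
def cam(n):
    s=monitor.observe(); im=imaging.get_image(n)
    K=np.array([[im["fx"],0,im["cx"]],[0,im["fy"],im["cy"]],[0,0,1.]])
    if "mount" in im:
        T=np.eye(4);T[:3,:3]=R.from_rotvec(s["ee_rot"]).as_matrix();T[:3,3]=s["position"]
        C=T@np.array(im["mount"]); C=np.linalg.inv(C); Rm=C[:3,:3];t=C[:3,3]
    else:
        Rm=cv2.Rodrigues(np.array(im["rvec"],float))[0];t=np.array(im["tvec"],float).ravel()
    return im["color"],K,Rm,t
def ray(c,uv,z):
    _,K,Rm,t=c; o=-Rm.T@t; d=Rm.T@np.linalg.inv(K)@np.array([uv[0],uv[1],1.])
    return o+d*(z-o[2])/d[2]
def proj(c,P):
    _,K,Rm,t=c; p=(Rm@np.atleast_2d(P).T).T+t; p=(K@p.T).T; return p[:,:2]/p[:,2:]
def save(c,f): cv2.imwrite("pics/"+f,cv2.cvtColor(c[0],cv2.COLOR_RGB2BGR))
E
python3 - <<'E'
from h import *
s=monitor.observe(); print({k:np.round(v,3) for k,v in s.items()})
for n in ("top","scene"):
    c=cam(n); save(c,n+"0.png"); print(n,-c[2].T@c[3],c[1][0,0])
    np.savez(n+"0.npz",im=c[0],K=c[1],R=c[2],t=c[3])
    for th in ("mill","burr_hub","spindle","brush","parts_tray","crank","work_stand","powder_jar"):
        r=outline_of(n,th)
        for q in r[:2]:
            ys,xs=np.nonzero(q["mask"]); print(th,round(q["p"],2),q["rect"],xs.mean().round(1),ys.mean().round(1),len(xs))
E
```

```text
pics
{'clock': np.float64(0.0), 'joints': array([ 1.138,  0.435,  0.025,  1.574, -0.012,  1.134, -0.075]), 'dq': array([ 0.   , -0.001, -0.   ,  0.001,  0.001,  0.   ,  0.   ]), 'joint_efforts': array([-0.0000e+00, -6.6784e+01,  9.8500e-01, -3.1446e+01, -6.1000e-02,
        4.3000e-02,  0.0000e+00]), 'position': array([ 0.202, -0.591,  0.245]), 'ee_rot': array([-3.097e+00, -5.150e-01,  1.000e-03]), 'force': array([ 0.233,  1.364, -0.779]), 'ft_torque': array([-0.002, -0.016,  0.033]), 'width': np.float64(0.997)}
top [ 0.57681406 -0.01969422  0.97748136] 365.5235339373543
mill 0.82 [346.3, 225.7, 76.1, 68.1] 382.7 261.2 3222
burr_hub 0.73 [367.3, 245.6, 35.2, 32.3] 381.5 261.8 429
burr_hub 0.25 [343.1, 109.9, 38.7, 52.3] 362.3 136.7 1592
spindle 0.67 [259.4, 201.9, 12.2, 13.4] 264.9 206.3 166
brush 0.91 [375.4, 214.0, 25.0, 96.4] 390.7 256.7 1602
parts_tray 0.89 [217.8, 191.1, 66.9, 116.0] 250.5 250.7 7524
parts_tray 0.58 [368.6, 246.7, 31.5, 30.9] 380.8 261.6 339
crank 0.64 [286.8, 120.9, 13.1, 64.7] 293.1 151.6 464
work_stand 0.69 [179.4, 123.0, 324.9, 201.0] 343.9 226.5 43307
work_stand 0.35 [367.4, 246.1, 35.6, 32.5] 381.6 261.7 384
powder_jar 0.67 [341.4, 111.0, 44.3, 51.9] 362.1 136.8 1607
scene [0.22940923 0.35818502 0.78407848] 382.10466453245004
mill 0.78 [355.2, 158.2, 88.6, 89.4] 398.3 204.6 4002
burr_hub 0.77 [387.9, 178.5, 29.2, 23.9] 400.8 190.5 552
spindle 0.92 [261.0, 208.9, 18.6, 34.8] 268.2 225.8 361
brush 0.55 [363.2, 147.5, 88.5, 54.1] 404.1 173.6 1437
parts_tray 0.96 [211.5, 221.9, 149.8, 146.1] 289.5 294.6 10380
crank 0.82 [232.1, 165.4, 48.2, 50.7] 253.3 191.5 678
work_stand 0.95 [137.0, 104.1, 378.6, 295.9] 321.8 252.7 38678
work_stand 0.52 [212.5, 229.2, 152.5, 139.4] 289.5 294.3 10437
powder_jar 0.85 [282.6, 105.3, 32.2, 67.2] 300.2 138.0 2044
```

Run:
```python
import cv2
a=cv2.imread("pics/top0.png")[105:325,175:510]; b=cv2.imread("pics/scene0.png")[100:400,130:530]
cv2.imwrite("pics/v1.png",cv2.resize(a,None,fx=2.38,fy=2.38,interpolation=cv2.INTER_CUBIC))
cv2.imwrite("pics/v2.png",cv2.resize(b,None,fx=2,fy=2,interpolation=cv2.INTER_CUBIC))
```

```text
(no output)
```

View pics/v1.png

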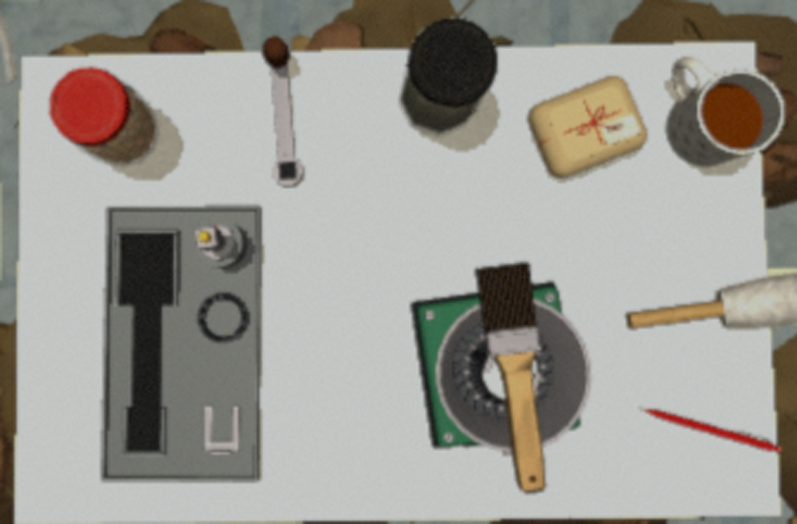

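View pics/v2.png

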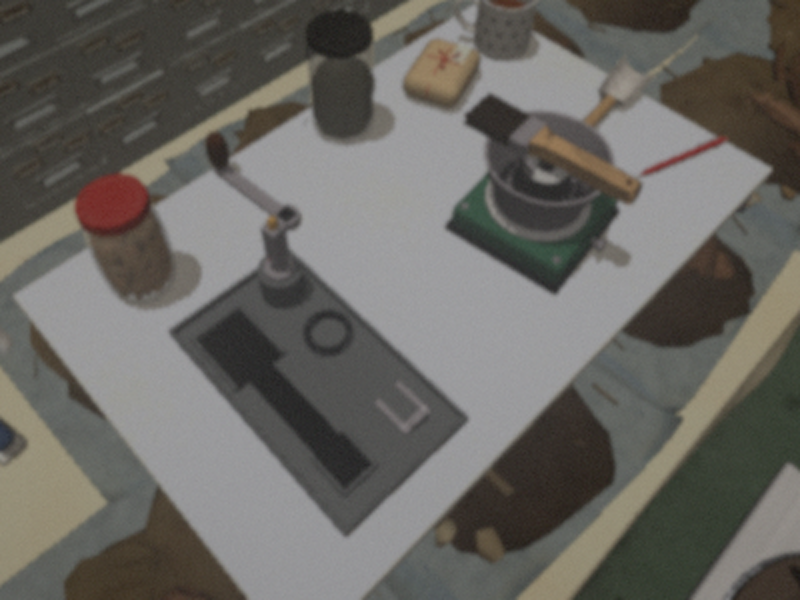

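```bash
cat >> h.py <<'E'
def load(n):
    d=np.load(n+"0.npz"); return d["im"],d["K"],d["R"],d["t"]
E
python3 - <<'E'
from h import *
T=load("top");S=load("scene")
v1=lambda u:np.array(u)/2.38+[175,105]
v2=lambda u:np.array(u)/2+[130,100]
def tri(a,b):
    P=[c[1]@np.c_[c[2],c[3]] for c in (T,S)]
    X=cv2.triangulatePoints(P[0],P[1],v1(a).reshape(2,1),v2(b).reshape(2,1));return (X[:3]/X[3]).ravel()
print("tray corners TL TR BR BL")
for a,b in (((108,207),(172,330)),((261,206),(298,252)),((259,480),(467,420)),((102,480),(346,534))): print(tri(a,b).round(4))
print("brush bot end",tri((532,490),(634,188)).round(4),"TL bristle",tri((477,269),(467,115)).round(4), "stud",tri((204,238),(272,222)).round(4))
print("ring",tri((223,317),(329,332)).round(4))
# fits at assumed stand height
for z in (0,0.072):
    q=[ray(T,v1(u),z+.012)[:2] for u in ((108,207),(261,206),(259,480),(102,480))]
    print(z,np.round([np.linalg.norm(q[i]-q[(i+1)%4]) for i in range(4)],3),np.mean(q,0))
E
```

```text
tray corners TL TR BR BL
[0.6725 0.2305 0.0825]
[0.668  0.069  0.0721]
[0.3923 0.0782 0.0751]
[0.395  0.2366 0.0811]
brush bot end [ 0.4083 -0.1719  0.2069] TL bristle [ 0.598  -0.1324  0.2021] stud [0.6314 0.1122 0.1985]
ring [0.5573 0.1125 0.0799]
0 [0.172 0.3   0.172 0.3  ] [0.53046965 0.16848288]
0.072 [0.159 0.278 0.159 0.278] [0.53392575 0.15444972]
```

Run:
```python
from h import *
T=load("top")
v1=lambda u:np.array(u)/2.38+[175,105]
e=ray(T,v1((532,490)),.207);h=ray(T,v1((503,266)),.205)
print("brush",e,h,np.linalg.norm(h-e),"yaw",np.degrees(np.arctan2(*(h-e)[[1,0]])), "mid",(e+h)/2)
q=np.array([ray(T,v1(u),.084)[:2] for u in ((108,207),(261,206),(259,480),(102,480))])
d=q[0]+q[1]-q[2]-q[3];print("tray",q.mean(0),np.degrees(np.arctan2(d[1],d[0])), "stud",ray(T,v1((204,238)),.072+.006+124e-3))
w=cam("wrist");s=monitor.observe()
print("tool axes",R.from_rotvec(s["ee_rot"]).as_matrix().round(3));print("cam pos",(-w[2].T@w[3]).round(3),"axes",w[2].round(3),w[1])
```

```text
brush [ 0.40768045 -0.17231161  0.207     ] [ 0.60163261 -0.15382027  0.205     ] 0.1948419101935769 yaw 5.446101311740534 mid [ 0.50465653 -0.16306594  0.206     ]
tray [0.53392575 0.15444972] -0.9757322939046521 stud [0.63136562 0.11184928 0.202     ]
tool axes [[ 0.946  0.324  0.   ]
 [ 0.324 -0.946 -0.   ]
 [ 0.     0.    -1.   ]]
cam pos [ 0.274 -0.567  0.385] axes [[ 0.323 -0.946  0.001]
 [-0.908 -0.309  0.283]
 [-0.267 -0.093 -0.959]] [[333.19180642   0.         316.01418633]
 [  0.         333.19180642 199.67349628]
 [  0.           0.           1.        ]]
```

Emit:
{"op": "move_arm", "data": {
  "series": [
    [2.3,3.5,1.2,0,0,-1.1],
    [2.3,3.5,1.2,0,0,-1.1],
    [2.3,3.5,1.2,0,0,-1.1],
    [2.3,3.5,1.2,0,0,-1.1],
    [2.3,3.5,1.2,0,0,-1.1],
    [2.3,3.5,1.2,0,0,-1.1],
    [2.3,3.5,1.2,0,0,-1.1],
    [2.3,3.5,1.2,0,0,-1.1]
  ],
  "grip": 1,
  "force": 30
}}

```text
clock: 1.75
position: [0.387, -0.3098, 0.3425]
ee_rot: [3.129, 0.275, 0.001]
force: [1.3, -0.7, -0.1]
width: 0.997
```

Emit:
{"op": "move_arm", "data": {
  "series": [
    [2.3,3.6,0.5,0,0,-1.1],
    [2.3,3.6,0.5,0,0,-1.1],
    [2.3,3.6,0.5,0,0,-1.1],
    [2.3,3.6,0.5,0,0,-1.1],
    [0,0,0,0,0,0],
    [0,0,0,0,0,0]
  ]
}}

```text
clock: 2.35
position: [0.4788, -0.1665, 0.3618]
ee_rot: [3.137, 0.16, 0.0]
force: [-0.5, 0.0, 0.0]
width: 0.998
```

Run:
```python
from h import *
c=cam("wrist");s=monitor.observe();print(s["position"],s["ee_rot"],s["clock"]);save(c,"w1.png");np.savez("w10.npz",im=c[0],K=c[1],R=c[2],t=c[3])
cv2.imwrite("pics/w1b.png",cv2.resize(cv2.imread("pics/w1.png"),None,fx=1.25,fy=1.25))
for th in ("brush","mill","burr_hub"):
  for q in outline_of("wrist",th)[:1]:
    np.save("m_"+th,q["mask"]);print(th,q["p"],q["rect"])
```

```text
[ 0.47813015 -0.16779731  0.36163092] [ 3.13724457e+00  1.56258395e-01 -6.40054595e-04] 2.4
brush 0.82 [286.7, 39.7, 60.1, 224.5]
mill 0.68 [245.7, 76.8, 147.7, 147.8]
burr_hub 0.79 [278.7, 126.6, 69.9, 56.4]
```

View pics/w1b.png

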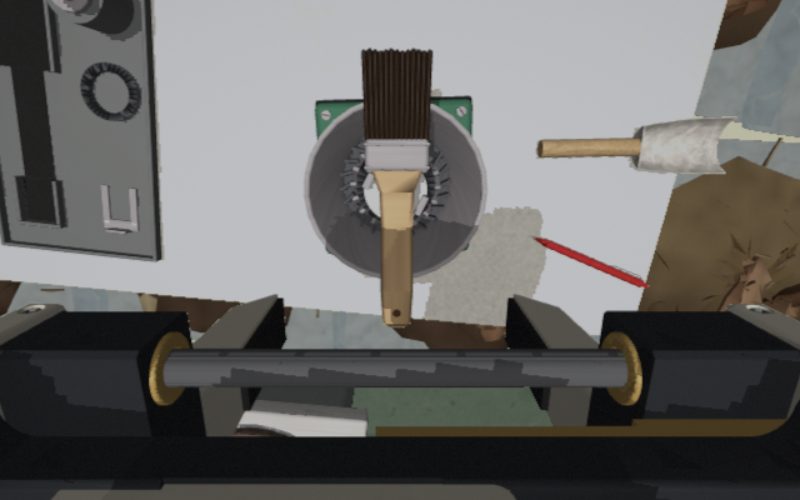

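Run:
```python
from h import *
W=load("w1");f=lambda u:np.array(u)/1.25
e=ray(W,f((397,325)),.207);h=ray(W,f((397,50)),.205)
print("brush",e,h,np.linalg.norm(h-e),"yaw",np.degrees(np.arctan2(*(h-e)[[1,0]])), "grip",e+(h-e)*85/199)
l,r=ray(W,f((305,187)),.187),ray(W,f((487,187)),.187);print("rim",l,r,np.linalg.norm(l-r),(l+r)/2)
print(ray(W,f((397,277)),.187))
```

```text
brush [ 0.40740654 -0.17597708  0.207     ] [ 0.60227507 -0.15596848  0.205     ] 0.19590326496927415 yaw 5.862438920901967 grip [ 0.49064184 -0.16743069  0.20614573]
rim [ 0.50437567 -0.09645827  0.187     ] [ 0.51818141 -0.23293321  0.187     ] 0.13717144799751166 [ 0.51127854 -0.16469574  0.187     ]
[ 0.4396243  -0.17279108  0.187     ]
```

Emit:
{"op": "move_arm", "data": {
  "series": [
    [0.2,0,-3.0,0,0,0],
    [0.2,0,-3.0,0,0,0],
    [0.2,0,-3.0,0,0,0],
    [0.2,0,-3.0,0,0,0],
    [0,0,-2.0,0,0,0],
    [0,0,-1.2,0,0,0],
    [0,0,0,0,0,0]
  ],
  "grip": 0.5
}}

```text
clock: 3.25
position: [0.4852, -0.1679, 0.2085]
ee_rot: [-3.137, -0.154, 0.004]
force: [0.0, 0.4, 0.3]
width: 0.506
```

Emit:
{"op": "move_arm", "data": {
  "series": [
    [0,0,0,0,0,0],
    [0,0,0,0,0,0],
    [0,0,0,0,0,0],
    [0,0,0,0,0,0]
  ],
  "grip": 0,
  "force": 25
}}

```text
clock: 3.65
position: [0.4869, -0.1675, 0.2106]
ee_rot: [3.137, 0.156, 0.002]
force: [-1.1, -0.2, 4.1]
width: 0.25
```

Emit:
{"op": "move_arm", "data": {
  "series": [
    [0,0,1.0,0,0,0],
    [0,0,2.5,0,0,0],
    [0,0,3.5,0,0,0],
    [0.2,2.0,1.0,0,0,-0.6],
    [0.3,3.8,0,0,0,-0.9],
    [0.3,3.8,0,0,0,-0.9],
    [0.3,3.8,0,0,0,-0.9],
    [0.3,3.8,0,0,0,-0.9]
  ]
}}

```text
clock: 4.45
position: [0.5003, 0.0061, 0.2906]
ee_rot: [3.141, 0.039, 0.001]
force: [0.8, 1.1, -1.1]
width: 0.249
```

Emit:
{"op": "move_arm", "data": {
  "series": [
    [0.3,3.8,0,0,0,-0.9],
    [0.3,3.8,0,0,0,-0.9],
    [0.3,3.8,0,0,0,-0.8],
    [0.3,3.7,0,0,0,0],
    [0.3,3.5,0,0,0,0],
    [0,0,0,0,0,0],
    [0,0,0,0,0,0]
  ]
}}

```text
clock: 5.15
position: [0.5151, 0.1914, 0.2901]
ee_rot: [3.141, -0.027, -0.0]
force: [0.3, -1.1, -1.5]
width: 0.246
```

Run:
```python
from h import *
c=cam("wrist");s=monitor.observe();print(s["position"],s["ee_rot"],s["clock"],s["width"]);save(c,"w2.png");np.savez("w20.npz",im=c[0],K=c[1],R=c[2],t=c[3])
cv2.imwrite("pics/w2b.png",cv2.resize(cv2.imread("pics/w2.png"),None,fx=1.25,fy=1.25))
```

```text
[0.51537968 0.19007935 0.29000307] [ 3.14072954e+00 -3.04513707e-02 -5.38864198e-05] 5.2 0.24864245342857036
```

View pics/w2b.png

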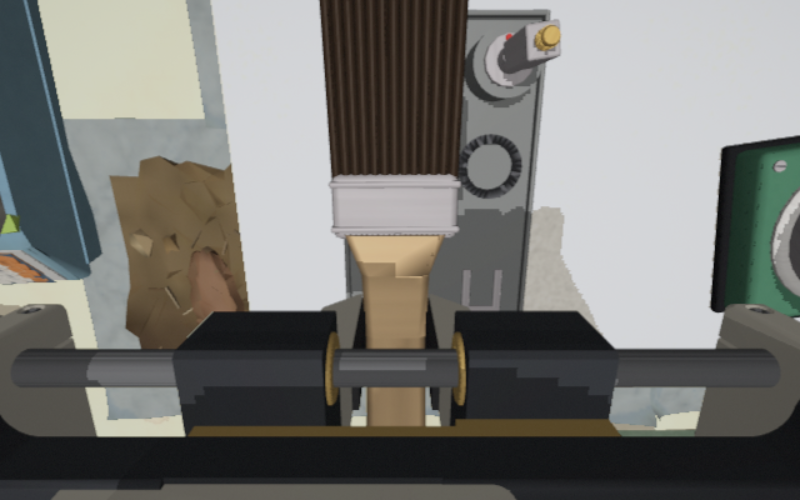

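Run:
```python
from h import *
W=load("w2");f=lambda u:np.array(u)/1.25
print(ray(W,f((548,11)),.084),ray(W,f((524,290)),.084))
zt=.29-.022+.0185
for p in ((332,230),(458,230),(322,10),(467,10),(365,300),(428,300)): print(ray(W,f(p),zt))
T=load("top");P=[[.535,.0,.1545]]
# refine tray by corners seen in w1 too
W1=load("w1")
print("w1 BR corner",ray(W1,f((160,260)),.084),"TR", ray(W1,f((151,80)),.084), ray(W1,f((4,243)),.084))
```

```text
[0.67139124 0.07443245 0.084     ] [0.44962292 0.07686078 0.084     ]
[0.5565583  0.21243928 0.2865    ]
[0.55572901 0.16790158 0.2865    ]
[0.62586788 0.21127503 0.2865    ]
[0.62507153 0.16683792 0.2865    ]
[0.52960751 0.20181144 0.2865    ]
[0.52916527 0.17839966 0.2865    ]
w1 BR corner [0.39597314 0.07261657 0.084     ] TR [0.57325277 0.07082507 0.084     ] [0.39847167 0.23256145 0.084     ]
```

Emit:
{"op": "move_arm", "data": {
  "series": [
    [-0.1,0.1,-3.5,0,0,0],
    [0,0,-4.0,0,0,0],
    [0,0,-4.0,0,0,0],
    [0,0,-3.5,0,0,0],
    [0,0,-2.0,0,0,0],
    [0,0,-1.2,0,0,0],
    [0,0,-0.5,0,0,0],
    [0,0,0,0,0,0]
  ]
}}

```text
clock: 6.0
position: [0.5147, 0.1911, 0.103]
ee_rot: [3.141, -0.032, 0.0]
force: [0.3, 0.5, -0.4]
width: 0.242
```

Run:
```python
from h import *
s=monitor.observe();print(s["position"],s["ee_rot"],s["force"])
c=cam("top");save(c,"t3.png");a=c[0][185:315,200:300]
d=cam("scene");save(d,"s3.png");b=d[0][210:390,190:370]
m=np.hstack([cv2.resize(a,(400,520),interpolation=2),cv2.resize(b,(400,400),interpolation=2).copy() if 0 else cv2.copyMakeBorder(cv2.resize(b,(400,400),interpolation=2),0,120,0,0,0)])
cv2.imwrite("pics/v3.png",m[:,:,::-1])
```

```text
[0.51474744 0.19111289 0.10302907] [ 3.14118966e+00 -3.18538899e-02  4.20218865e-04] [ 0.32092557  0.49298926 -0.40715037]
```

View pics/v3.png

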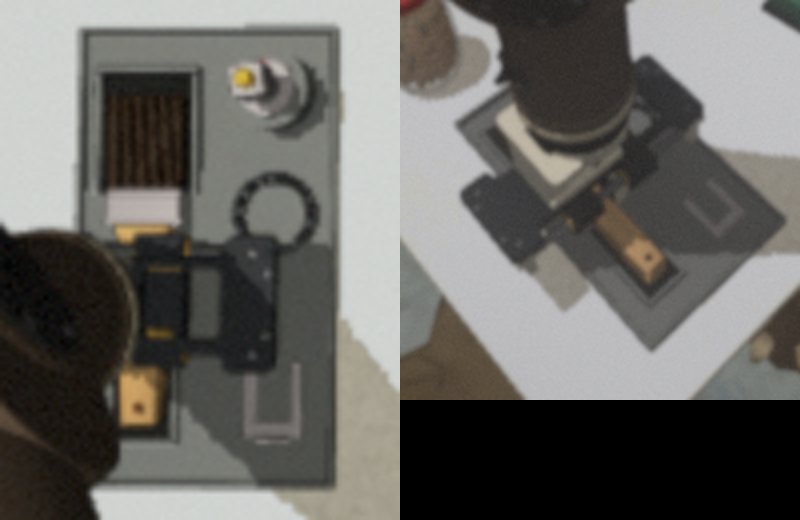

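Emit:
{"op": "move_arm", "data": {
  "series": [
    [0,0,-0.2,0,0,0],
    [0,0,-0.2,0,0,0],
    [0,0,0,0,0,0]
  ]
}}

```text
clock: 6.4
position: [0.5149, 0.1919, 0.0996]
ee_rot: [-3.141, 0.03, -0.002]
force: [-0.4, -1.1, 5.6]
width: 0.251
```

Emit:
{"op": "move_arm", "data": {
  "series": [
    [0,0,0,0,0,0],
    [0,0,0,0,0,0],
    [0,0,0.5,0,0,0],
    [0,0,3,0,0,0],
    [0,0,4,0,0,0],
    [0,0,4.5,0,0,0],
    [0,0,4.5,0,0,0],
    [0,0,4,0,0,0]
  ],
  "grip": 0.36
}}

```text
clock: 7.2
position: [0.5142, 0.1918, 0.3066]
ee_rot: [-3.141, 0.03, -0.002]
force: [1.2, 0.1, -0.7]
width: 0.362
```

Emit:
{"op": "move_arm", "data": {
  "series": [
    [1.5,-2.5,1.8,0,0,0],
    [1.5,-2.5,1.8,0,0,0],
    [1.5,-2.5,1.8,0,0,0],
    [0,0,0,0,0,0],
    [0,0,0,0,0,0]
  ],
  "grip": 0.45
}}

```text
clock: 7.7
position: [0.5594, 0.1164, 0.358]
ee_rot: [-3.141, 0.032, -0.0]
force: [0.2, 0.1, -0.4]
width: 0.45
```

Run:
```python
from h import *
c=cam("wrist");s=monitor.observe();print(s["position"],s["ee_rot"],s["clock"],s["width"]);save(c,"w4.png");np.savez("w40.npz",im=c[0],K=c[1],R=c[2],t=c[3])
p=proj(c,[[.632,.111,.202],[.632,.111,.118],[.5346,.1914,.096]]);print(p)
t=cam("top");np.savez("t40.npz",im=t[0],K=t[1],R=t[2],t=t[3])
u,v=p[1].astype(int);a=c[0][max(v-50,0):v+50,u-50:u+50];b=c[0][:240,130:450]
print(u,v,a.shape)
a=cv2.resize(a,(400,4*a.shape[0]),interpolation=2);b=cv2.resize(b,(400,300),interpolation=2)
H=max(a.shape[0],300);o=np.zeros((H,800,3),np.uint8);o[:a.shape[0],:400]=a;o[:300,400:]=b
cv2.imwrite("pics/v4.png",o[:,:,::-1])
```

```text
[0.55879051 0.11731381 0.35749225] [-3.14097470e+00  2.96238126e-02  1.17353598e-03] 7.75 0.45092606444972266
[[319.78254869 105.70400928]
 [318.88268579 104.82648711]
 [255.55174696 187.57525153]]
318 104 (100, 100, 3)
```

View pics/v4.png

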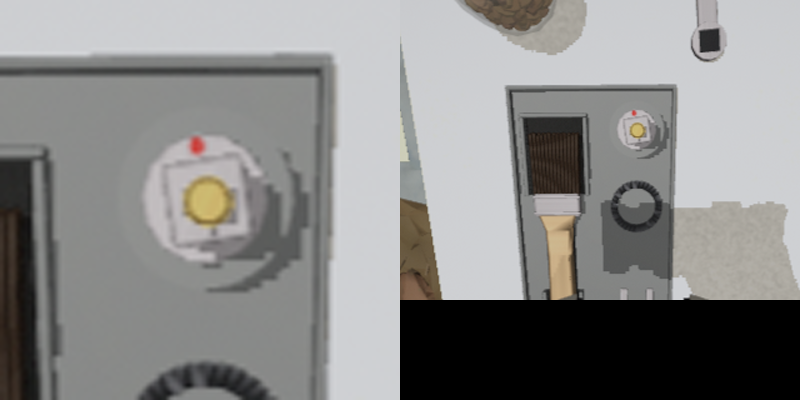

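Emit:
{"op": "move_arm", "data": {
  "series": [
    [-1.1,-3.5,0,0,0,0],
    [-1.1,-3.6,-0.5,0,0,0],
    [-1.1,-3.6,-1,0,0,0],
    [-1.1,-3.6,-1,0,0,0],
    [-1.1,-3.6,-1.4,0,0,0],
    [-1.1,-3.6,-1.4,0,0,0],
    [-1.1,-3.6,-1.4,0,0,0],
    [-1.1,-3.1,-1.2,0,0,0]
  ]
}}

```text
clock: 8.6
position: [0.4702, -0.1657, 0.2776]
ee_rot: [-3.141, 0.028, 0.002]
force: [0.7, -0.3, 0.5]
width: 0.448
```

Emit:
{"op": "move_arm", "data": {
  "series": [
    [0,0,0,0,0,0],
    [0,0,0,0,0,0],
    [0,0,0,0,0,0]
  ]
}}

```text
clock: 8.9
position: [0.4719, -0.1635, 0.2789]
ee_rot: [-3.141, 0.026, -0.0]
force: [0.5, -0.6, -0.1]
width: 0.451
```

Run:
```python
from h import *
c=cam("wrist");s=monitor.observe();print(s["position"],s["ee_rot"],s["clock"],s["joints"].round(2));save(c,"w5.png");np.savez("w50.npz",im=c[0],K=c[1],R=c[2],t=c[3])
p=proj(c,[[.511,-.165,.17]])[0];print(p)
W=load("w4");print("stud",ray(W,(320,104.25),.202),"reddot",ray(W,(317.25,90.5),.124))
for n in ("burr_hub","mill"):
  for q in outline_of("wrist",n)[:1]: print(n,q["p"],q["rect"])
u,v=p.astype(int);u0,v0=u-75,max(v-60,0);a=c[0][v0:v+60,u0:u+75];print(u0,v0)
cv2.imwrite("pics/v5.png",cv2.resize(a,None,fx=5,fy=5,interpolation=2)[:,:,::-1])
```

```text
[ 0.47200669 -0.16354314  0.27898895] [-3.14103775e+00  2.58572667e-02 -8.33989343e-04] 8.95 [ 0.42  0.22 -0.23  1.81  0.05  1.12 -1.42]
[316.39133174 153.09501676]
stud [0.63318961 0.11079255 0.202     ] reddot [0.64677878 0.11251234 0.124     ]
burr_hub 0.64 [268.3, 104.0, 93.9, 96.1]
mill 0.55 [220.0, 56.5, 197.3, 198.6]
241 93
```

View pics/v5.png

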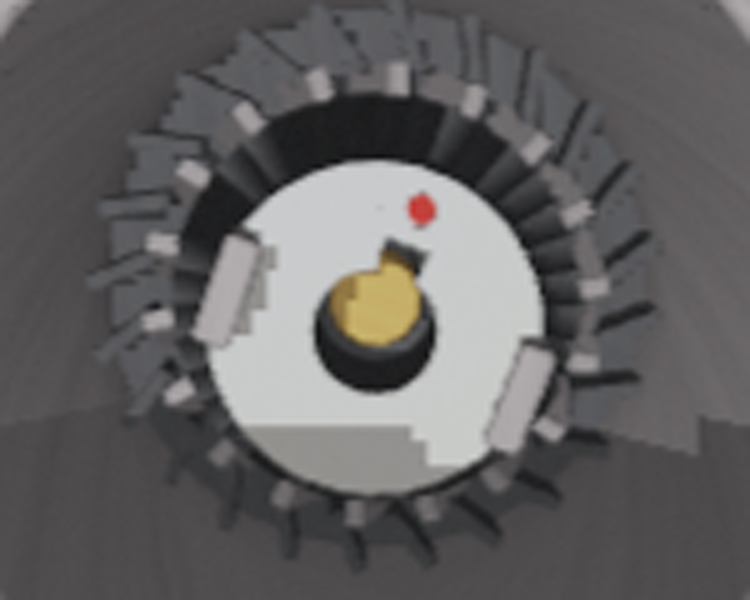

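Run:
```python
from h import *
W=load("w5");f=lambda u:np.array(u)/5+[241,93]
c=ray(W,f((375,326.5)),.17);d=ray(W,f((422,210)),.17);l=ray(W,f((225,290)),.183);r=ray(W,f((521,397)),.183);k=ray(W,f((404,255)),.17)
ang=lambda v:np.degrees(np.arctan2(v[1],v[0]))
print("hub",c,"diam",np.linalg.norm(ray(W,f((205,326)),.17)-ray(W,f((545,326)),.17)),"yaw dot",ang(d-c),"key",ang(k-c),"lugs",ang(l-r)-90,np.linalg.norm(l-r),(l+r)/2)
b=np.array([ray(W,f(p),.17) for p in ((313,328),(437,328),(375,393))]);print(b, "bore c",(b[0]+b[1])/2)
```

```text
hub [ 0.50709714 -0.16463866  0.17      ] diam 0.05100084920257654 yaw dot -22.87461518110636 key -22.980596796766243 lugs -21.051057814825484 0.04492131107453767 [ 0.50671953 -0.16453298  0.183     ]
[[ 0.5070363  -0.15533302  0.17      ]
 [ 0.50670537 -0.17393672  0.17      ]
 [ 0.49695206 -0.16445913  0.17      ]] bore c [ 0.50687083 -0.16463487  0.17      ]
```

Emit:
{"op": "move_arm", "data": {
  "series": [
    [2.0,3.4,0,0,0,1.2],
    [2.0,3.4,0,0,0,1.2],
    [2.0,3.4,0,0,0,1.2],
    [2.0,3.4,0,0,0,1.2],
    [2.0,3.4,0,0,0,1.2],
    [2.0,3.4,0,0,0,1.2],
    [2.0,3.4,0,0,0,1.2],
    [2.2,3.7,0,0,0,1.2]
  ]
}}

```text
clock: 9.85
position: [0.634, 0.1116, 0.279]
ee_rot: [3.133, 0.235, 0.001]
force: [0.3, -0.2, 0.4]
width: 0.447
```

Emit:
{"op": "move_arm", "data": {
  "series": [
    [0,0,0,0,0,0],
    [0,0,0,0,0,0]
  ]
}}

```text
clock: 10.05
position: [0.6333, 0.1119, 0.2783]
ee_rot: [-3.132, -0.238, 0.001]
force: [0.4, -1.2, -1.1]
width: 0.448
```

```bash
cat >> h.py <<'E'
def avg(n=8):
    P=[];Y=[]
    for i in range(n):
        s=monitor.observe();P.append(s["position"]);r=R.from_rotvec(s["ee_rot"]).as_matrix();Y.append(np.degrees(np.arctan2(r[1,0],r[0,0])));imaging.get_image("top") if i<n-1 else 0
    return np.mean(P,0).round(4),np.std(P,0).round(4),np.mean(Y).round(2)
E
python3 - <<'E'
from h import *
print(avg(5),monitor.observe()["clock"])
c=cam("wrist");save(c,"w6.png");np.savez("w60.npz",im=c[0],K=c[1],R=c[2],t=c[3])
print(proj(c,[[.6332,.1108,.202],[.6332,.1108,.19]]))
hsv=cv2.cvtColor(c[0],cv2.COLOR_RGB2HSV);m=cv2.inRange(hsv,(18,90,90),(35,255,255))
n,l,st,ce=cv2.connectedComponentsWithStats(m);print([(st[i],ce[i].round(1)) for i in range(1,n) if st[i][4]>30])
E
```

```text
(array([0.6332, 0.1097, 0.2787]), array([0.    , 0.0013, 0.0002]), np.float64(8.51)) 10.25
[[311.83795136 216.14824188]
 [312.00229483 210.66831679]]
[(array([  20,  182,   89,   97, 3920], dtype=int32), array([ 65.4, 222.4])), (array([304, 205,  15,  17, 205], dtype=int32), array([311.1, 213.1])), (array([402, 270,   8,  54, 236], dtype=int32), array([406.4, 296.1])), (array([222, 276,   8,  48, 193], dtype=int32), array([225.1, 300.5]))]
```

Emit:
{"op": "move_arm", "data": {
  "series": [
    [0,0,-2.5,0,0,0],
    [0,0,-3.0,0,0,0],
    [0,0,-3.0,0,0,0],
    [0,0,-1.8,0,0,0],
    [0,0,-0.8,0,0,0],
    [0,0,0,0,0,0]
  ]
}}

```text
clock: 10.9
position: [0.6329, 0.1089, 0.1671]
ee_rot: [3.133, 0.231, -0.002]
force: [0.6, -0.0, -0.0]
width: 0.449
```

Emit:
{"op": "move_arm", "data": {
  "series": [
    [0,0,0,0,0,0],
    [0,0,0,0,0,0],
    [0,0,0,0,0,0],
    [0,0,0,0,0,0]
  ],
  "grip": 0,
  "force": 50
}}

```text
clock: 11.3
position: [0.6338, 0.1103, 0.1687]
ee_rot: [-3.132, -0.233, -0.002]
force: [-0.1, 1.6, 3.1]
width: 0.195
```

Run:
```python
from h import *
print(avg(4)); s=monitor.observe(); print(s["force"],s["ft_torque"],s["width"]*92)
```

```text
(array([0.6338, 0.1103, 0.1687]), array([0., 0., 0.]), np.float64(8.51))
[-0.90393703  1.26842923  5.18447788] [0.31465887 0.16527578 0.00277188] 17.796925431949184
```

Emit:
{"op": "move_arm", "data": {
  "series": [
    [0,0,1.0,0,0,0],
    [0,0,2.5,0,0,0],
    [0,0,3.5,0,0,0],
    [0,0,3.5,0,0,0],
    [-0.3,-1.0,2.5,0,0,-2],
    [-1.0,-2.5,0.2,0,0,-3],
    [-1.6,-3.5,0,0,0,-3],
    [-1.6,-3.5,0,0,0,-3]
  ]
}}

```text
clock: 12.25
position: [0.5874, 0.0036, 0.2998]
ee_rot: [3.14, -0.071, -0.001]
force: [1.2, -0.5, -2.8]
width: 0.194
```

Emit:
{"op": "move_arm", "data": {
  "series": [
    [-1.6,-3.5,0,0,0,-3.5],
    [-1.6,-3.5,0,0,0,-3.5],
    [-1.6,-3.5,0,0,0,-3.5],
    [-1.6,-3.5,0,0,0,-3.5],
    [-1.1,-2.0,0,0,0,-3.0],
    [-0.7,-1.0,0,0,0,-2.5],
    [0,0,0,0,0,0],
    [0,0,0,0,0,0]
  ]
}}

```text
clock: 13.05
position: [0.5071, -0.1635, 0.2998]
ee_rot: [-3.084, 0.595, -0.0]
force: [0.8, 0.9, -3.1]
width: 0.196
```

Run:
```python
from h import *
print(avg(4)); s=monitor.observe(); print(s["clock"],s["force"],s["ft_torque"],s["width"]*92)
c=cam("wrist");save(c,"w7.png");np.savez("w70.npz",im=c[0],K=c[1],R=c[2],t=c[3])
p=proj(c,[[.5069,-.1646,.17],[.5069,-.1646,.214],[.5069,-.1646,.336]]);print(p)
cv2.imwrite("pics/v7.png",cv2.resize(c[0][60:280,180:450],None,fx=2.6,fy=2.6,interpolation=2)[:,:,::-1])
```

```text
(array([ 0.5072, -0.1634,  0.2997]), array([0.0001, 0.0002, 0.0001]), np.float64(-21.81))
13.2 [-0.51516453  0.10727502 -3.30064868] [0.06798794 0.0286606  0.00473866] 17.922384806709854
[[316.63463714 196.04430193]
 [316.76526134 212.80056745]
 [317.60598403 320.64713671]]
```

View pics/v7.png

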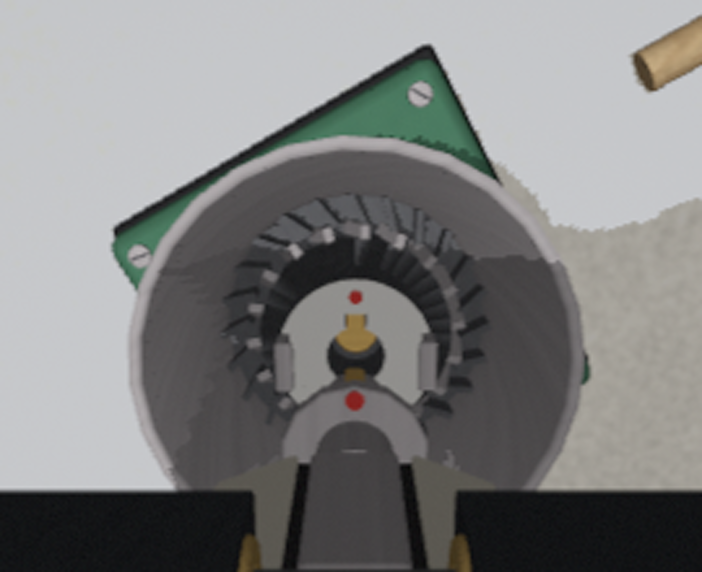

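Emit:
{"op": "move_arm", "data": {
  "series": [
    [0,-0.1,-1.5,0,0,0],
    [0,0,-1.5,0,0,0],
    [0,0,-0.6,0,0,0],
    [0,0,-0.5,0,0,0],
    [0,0,-0.4,0,0,0],
    [0,0,0,0,0,0]
  ]
}}

```text
clock: 13.85
position: [0.5068, -0.1653, 0.2547]
ee_rot: [-3.083, 0.598, -0.0]
force: [1.4, 3.4, -3.8]
width: 0.197
```

Emit:
{"op": "move_arm", "data": {
  "series": [
    [0,0,-0.3,0,0,0],
    [0,0,-0.3,0,0,0],
    [0,0,0,0,0,0]
  ]
}}

```text
clock: 14.15
position: [0.5069, -0.1653, 0.2487]
ee_rot: [-3.083, 0.598, -0.001]
force: [1.7, 3.8, -3.8]
width: 0.195
```

Emit:
{"op": "move_arm", "data": {
  "series": [
    [0,0.1,0,0,0,0],
    [0,0,-0.2,0,0,0],
    [0,0,-0.2,0,0,0],
    [0,0,0,0,0,0]
  ]
}}

```text
clock: 14.55
position: [0.5067, -0.165, 0.2447]
ee_rot: [-3.084, 0.599, -0.001]
force: [3.2, 5.0, -2.9]
width: 0.189
```

Run:
```python
from h import *
F=[]
for i in range(4): s=monitor.observe();F.append(np.r_[s["force"],s["ft_torque"]]);imaging.get_image("top")
print(np.mean(F,0).round(2),avg(2))
```

```text
[ 2.42  4.44 -3.45  1.33 -0.82  0.01] (array([ 0.5068, -0.165 ,  0.2447]), array([0., 0., 0.]), np.float64(-21.99))
```

Emit:
{"op": "move_arm", "data": {
  "series": [
    [0.05,0.1,0,0,0,0],
    [0,0,-0.15,0,0,0],
    [0,0,-0.15,0,0,0],
    [0,0,0,0,0,0]
  ]
}}

```text
clock: 15.2
position: [0.5066, -0.1646, 0.2414]
ee_rot: [3.083, -0.6, -0.001]
force: [1.3, 0.1, -4.2]
width: 0.194
```

```bash
cat > ft.py <<'E'
from h import *
F=[]
for i in range(4): s=monitor.observe();F.append(np.r_[s["force"],s["ft_torque"]]);imaging.get_image("top")
print(np.mean(F,0).round(2),avg(2),monitor.observe()["clock"])
E
python3 ft.py
```

```text
[ 1.13  1.17 -3.96  0.43 -0.25  0.02] (array([ 0.5066, -0.1646,  0.2416]), array([0., 0., 0.]), np.float64(-22.02)) 15.45
```

Emit:
{"op": "move_arm", "data": {
  "series": [
    [0,0,-0.2,0,0,0],
    [0,0,-0.2,0,0,0],
    [0,0,-0.2,0,0,0],
    [0,0,0,0,0,0]
  ]
}}

```text
clock: 15.85
position: [0.5066, -0.1645, 0.2353]
ee_rot: [3.084, -0.6, -0.001]
force: [1.0, 0.1, -3.0]
width: 0.191
```

Key is in the keyway (10 mm below the hub face, no upward reaction). Continuing down toward the spring.

Emit:
{"op": "move_arm", "data": {
  "series": [
    [0,0,-0.2,0,0,0],
    [0,0,-0.2,0,0,0],
    [0,0,-0.2,0,0,0],
    [0,0,-0.2,0,0,0],
    [0,0,0,0,0,0]
  ],
  "force": 60
}}

```text
clock: 16.35
position: [0.5069, -0.1644, 0.2278]
ee_rot: [3.084, -0.6, 0.0]
force: [-1.0, -0.2, 1.7]
width: 0.194
```

Emit:
{"op": "move_arm", "data": {
  "series": [
    [0,0,-0.2,0,0,0],
    [0,0,-0.2,0,0,0],
    [0,0,0,0,0,0]
  ]
}}

```text
clock: 16.65
position: [0.507, -0.1644, 0.224]
ee_rot: [3.084, -0.6, 0.001]
force: [-2.3, 0.4, 5.4]
width: 0.192
```

```bash
python3 ft.py
```

```text
[-2.79  0.32  6.15  0.15  0.86 -0.  ] (array([ 0.507 , -0.1644,  0.2242]), array([0., 0., 0.]), np.float64(-22.01)) 16.9
```

Emit:
{"op": "move_arm", "data": {
  "series": [
    [-0.05,0,-0.15,0,0,0],
    [0,0,-0.15,0,0,0],
    [0,0,0,0,0,0]
  ]
}}

```text
clock: 17.2
position: [0.5069, -0.1644, 0.2215]
ee_rot: [3.084, -0.6, 0.002]
force: [-2.4, 0.1, 8.9]
width: 0.192
```

Emit:
{"op": "move_arm", "data": {
  "series": [
    [0,0,-0.1,0,0,0],
    [0,0,0,0,0,0]
  ]
}}

```text
clock: 17.4
position: [0.5069, -0.1645, 0.2208]
ee_rot: [3.084, -0.6, 0.003]
force: [-3.6, 1.0, 9.8]
width: 0.196
```

```bash
python3 ft.py
```

```text
[-3.12  0.72  9.71  0.24  0.94  0.02] (array([ 0.5069, -0.1644,  0.2208]), array([0., 0., 0.]), np.float64(-22.01)) 17.65
```

Emit:
{"op": "move_arm", "data": {
  "series": [
    [0,0,-0.1,0,0,0],
    [0,0,0,0,0,0]
  ]
}}

```text
clock: 17.85
position: [0.5069, -0.1644, 0.2206]
ee_rot: [3.084, -0.6, 0.003]
force: [-7.1, 1.4, 19.0]
width: 0.191
```

Emit:
{"op": "move_arm", "data": {
  "series": [
    [0,0,-0.1,0,0,0],
    [0,0,0,0,0,0]
  ]
}}

```text
clock: 18.05
position: [0.507, -0.1644, 0.2206]
ee_rot: [3.083, -0.6, 0.004]
force: [-10.6, 1.2, 28.4]
width: 0.193
```

```bash
python3 ft.py
```

```text
[-1.009e+01  1.840e+00  2.869e+01  6.200e-01  2.600e+00  1.000e-02] (array([ 0.5069, -0.1644,  0.2206]), array([0., 0., 0.]), np.float64(-22.02)) 18.3
```

Emit:
{"op": "move_arm", "data": {
  "series": [
    [-0.1,0,0,0,0,0],
    [0,0,0,0,0,0],
    [0,0,0,0,0,0]
  ]
}}

```text
clock: 18.6
position: [0.5068, -0.1644, 0.2206]
ee_rot: [3.084, -0.6, 0.007]
force: [-6.1, 2.0, 25.5]
width: 0.195
```

```bash
python3 ft.py
python3 - <<'E'
from h import *
c=cam("wrist");s=cam("scene")
a=cv2.resize(c[0][100:260,230:410],(450,400),interpolation=2);b=cv2.resize(s[0][130:270,330:470],(350,350),interpolation=2)
o=np.zeros((400,800,3),np.uint8);o[:,:450]=a;o[:350,450:]=b
cv2.imwrite("pics/v8.png",o[:,:,::-1])
E
```

```text
[-6.23  1.94 24.84  0.48  1.7   0.  ] (array([ 0.5068, -0.1644,  0.2206]), array([0., 0., 0.]), np.float64(-22.01)) 18.85
```

View pics/v8.png

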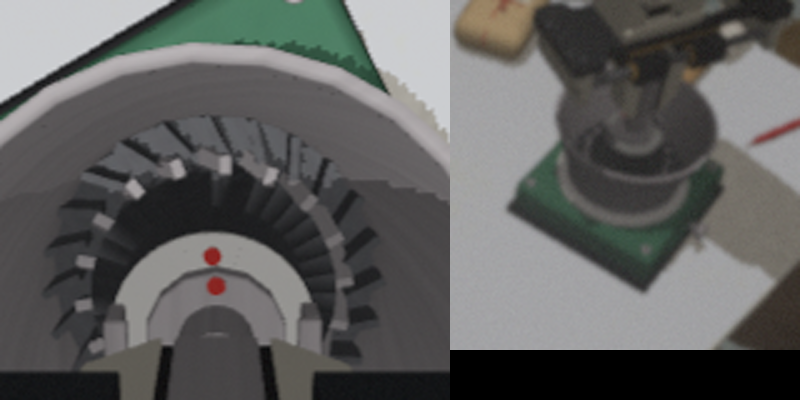

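```bash
python3 -c "
from h import *
print(workorder.sign_off())"
```

```text
the job is handed in; nothing more can be done
None
```

The job is done and handed in at about 19 s on the robot's clock. The brush is in the tray, and the spindle is seated in the hub with the gripper still holding it down.

**Brush:** It lies flat in its place, head in the wide pocket and handle end in the narrow channel, and I let go of it. The pictures while it was going in and after release showed it parallel and between the ribs. I did not look at it again after that.

**Spindle:**
- I gripped it by its square and lined its key up with the keyway from the camera before lowering it. It needed no searching turn under pressure, because the key went in at the first attempt. Side forces reached about 6 N and there was no upward push from the hub.
- The spring then took up. At about 13 N it met a hard stop with the gripper at height 0.2206 m, against 0.2205 to 0.2207 m expected.
- The last picture shows the collar on the hub between the lugs, with the two red dots lined up.

**Final hold:** The grip is set to 60 N, and the arm pushes down with about 28 N against the spring's 14 N. About 6 N of sideways force was left, which I had brought down from 10 N.

I moved nothing else. I took no last look at the crank, jars or packet; the arm never went near them.

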